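Put the roll tray in order and show the helper what goes where

TASK

The print-roll tray is being put in order: with your fingertips, push the blue-capped tube, which was left sticking out of its lane, fully home against the tray's back rail, without lifting it. Then tell your helper 'that one goes there': point at the loose green-capped tube, fingertips a few centimetres above it, for two seconds, and after that point down at the empty lane with the green label in the same way and finish still pointing at it. Only point at that tube and that lane, without touching them, and leave everything else where it is.

Things in the scene. Friction and masses are not known exactly. Their poses are not given: they have to be found in the camera images.
- tray: fixed wooden tray, 228 (x) x 306 (y), origin at the centre of its underside. Five lanes along x, 54 wide, centres at y = -120, -60, 0, 60, 120; floor 12, dividers 42 above the table. Front edge (x = -114, robot side) open; a 70 high back rail ends the lanes, inner face at x = +96. On it behind each lane a coloured label matching the caps of the tube that lives there; the order varies
- blue_tube_mid (a point): centre of the blue-capped cardboard tube, 220 long, 50 diameter, 0.1 to 0.2 kg, loose in its lane, axis (point x) along the tray's x, 37 above the table. It sticks out towards the robot 40 to 70 further than its neighbours and slides easily. Home, with its far end on the back rail, its centre is at tray x = -14 and its near end at x = -124, 10 in front of the tray's edge
- green_tube_mid (a point): centre (on the axis, midway along) of the loose cardboard tube with green end caps, 220 long, 50 diameter, lying on the open table left or right of the tray; x along the tube, z up; its top is 25 above this point. It rolls if touched
- green_lane (a point): middle of the floor of the empty lane, the one with the green label: midway along its 210 length and 54 width, 12 above the table; x along the lane towards the back rail, y across it, z up. The tubes in the lanes beside it rise to 50 above this point
- black_tube: a loose cardboard tube like the others but with black end caps; it does not belong to the tray. Origin midway along it on its underside, x along it
- red_tube: red-capped tube, already home in the lane with the red label. Origin midway along it on its underside, x along it
- yellow_tube: yellow-capped tube, already home in the lane with the yellow label. Origin midway along it on its underside, x along it
- white_tube: white-capped tube, already home in the lane with the white label. Origin midway along it on its underside, x along it
- tape: roll of blue masking tape lying flat, 100 across, 24 high, origin at the centre of its underside
- measure: yellow tape measure standing on its base, 66 x 34 x 62 high, origin at the centre of its underside

How it is judged:
By the outcome, as a careful person would: the job done as asked, in the order asked, and still so for the second after the job is handed in, with the robot touching nothing.
It also fails if it takes over 58 s, if anything falls off the work surface, if the arm or the gripper's body presses on something with over 40 N, if the wrist force passes 120 N, or if a joint passes its speed limit or range.

ROBOT

A 6-joint arm with a two-finger parallel gripper is mounted at the origin on the work surface. World frame = base frame: x ahead of the robot, y to its left, z up, the work surface at z = 0. Lengths are in m, angles in rad, forces in N, time in s.
With the tool pointing down it reaches from about 0.3 to 0.85 m from the base axis. Payload 5.4 kg.
Tool frame: the origin (TCP) lies at the very end of the fingers, on their centre line; the grasp point (between the pads) lies 19 mm behind it; z points along the fingers, y is the line along which they close (so a half turn about z gives the same grasp; the last joint's range is limited). The gripper opens to 85 mm and grips with 20 to 120 N. Pads are 22 mm wide; open, the fingers measure 114 mm over their backs; the gripper's body (76 mm by 85 mm) begins 54 mm behind the grasp point. The pads swing forward as they close: fully open they stand 13 mm farther back than shut.
Start: joints at [-0.21, 0.158, 1.597, -0, 1.386, -0.21], TCP at [0.575, -0, 0.211] pointing down, gripper open.
Joint ranges: [-2.91, 2.91], [-0.94, 2.29], [0.18, 2.7], [-1.29, 4.43], [0.17, 2.64], [-3, 3]. Speed limits (rad/s): [2.57, 2.57, 3.14, 3.14, 3.14, 3.14].

INTERFACE

Orientations are given as [roll, pitch, yaw] about the fixed x, y, z axes, in that order (R = Rz(yaw) Ry(pitch) Rx(roll)).
In Python, from cell import env, optics gives the robot as it stands.
- The arm moves only by the tool play_rows, never from a script. Its argument "targets" is a list of rows, each an object of numbers: "dx", "dy", "dz": the shift along the tool's x, y, z normalised to -1 to 1, where 1 is 200 mm; "spin": the turn about the tool's z normalised to -1 to 1, where 1 is pi rad; "hand": the opening, from -1 (shut) to 1 (fully open). A call has 1 to 12 rows; each row is the pose to reach, as a shift and turn from the pose commanded when the call began, along the tool's axes at that moment, turning the shorter way round; what a row does not reach only later rows make up. A row lasts 1/10 s, in which the tool goes at most 50 mm and 8.59 degrees, less where a joint would pass 70% of its speed; a pose out of reach is approached as far as the arm can. A call with a number of a shift or a turn outside -1 to 1 is refused whole. A call with a gripper value outside its range is refused whole. The fingers move at their own pace and stop on an object; "force" is the grip in N (left out, the last holds). Time passes only in rows, so rows that repeat a pose let the fingers close. It gives the time, the measured TCP pose, the force, the opening and the grip force at its end, in the units of the state.
- env.read_state(): the state, without advancing time (a new reading comes with each control period).
- optics.capture(name): name is "scene" or "side" or "wrist"; returns the picture (384x512x3 uint8, red, green, blue); there is no depth.
- optics.calibration(name): a dict with "camera_matrix" (3x3 intrinsics, pixels), "R" (3x3) and "t" (3): a world point X has camera coordinates R X + t. Camera axes: x right, y down, z forward; pixel columns grow to the right and rows downward; lengths in m; the calibration is good to about 2 mm. A picture is of the moment at which its call begins: read the wrist's pose just before it. calibration takes no time and is no camera call; for the wrist camera it gives the pose at the moment of the call.
- env.hand_in(): hands the job in; it is judged then, once.
Trained networks look in the newest picture that a camera, given by its name, has taken for a name from the list of things; names that differ only in an ending like _2 or _b are one class to them, and where a whole thing is asked for, a point or a joint stands for the part that bears it (a point fixed in the world has none). Each returns a list of dicts, best first, with "p" (0 to 1); they miss things now and then, are a little off and sometimes report something else, mostly with a low value. They report only what shows in the picture. A call takes as long as a camera call.
- optics.search_frame(label, camera): "position" ([x, y, z] in m, in the coordinates of the camera as it stood for that picture, good to about 4 mm: the middle of the surface that is visible of it).
- optics.cut_out(label, camera): "mask" (384x512 bool, what is visible of it).
The state is a dict: "t": time; "joint_positions": joint angles; "joint_velocities": joint speeds; "joint_efforts": joint torques, N m; "ee_pos": TCP position; "eef_rot": TCP orientation; "wrist_force": force on the tool from outside, world axes, zero at the start; "wrist_torque": the same for the moment, N m; "gripper_width": finger opening in m; "grip_force": force on a finger pad.
Only numpy, scipy, OpenCV 4.12 (cv2) and the standard library are available. Lean on these libraries where they do the work, as an engineer would, in place of code of your own. Each camera call takes 0.05 s, during which the arm holds its last target. There are 200 camera calls.

## Working session

There is one attempt and no reset: what is moved stays moved. The work goes in short steps, Python scripts to look and compute and a tool call to move; the robot and the scene stay as the last step left them, time stands still between calls to the robot, and variables do not carry over. Pictures are saved under pics/ and viewed, at most 10 in all, crops included, and the job is handed in when it is done.

Besides the shell and the picture viewer there is one more tool, called after "Request:" in YAML: its name, and indented under it one key for each argument. play_rows: Moves the arm, as the interface text tells. Its arguments: {"type":"object","properties":{"targets":{"type":"array","items":{"type":"object","properties":{"dx":{"type":"number","minimum":-1,"maximum":1},"dy":{"type":"number","minimum":-1,"maximum":1},"dz":{"type":"number","minimum":-1,"maximum":1},"spin":{"type":"number","minimum":-1,"maximum":1},"hand":{"type":"number"}}}},"force":{"type":"number"}},"required":["targets"]}

```bash
mkdir -p pics
cat > h.py <<'E'
import numpy as np,cv2
from cell import env,optics
def snap(c,n):
    im=optics.capture(c); cv2.imwrite(f'pics/{n}.png',im[:,:,::-1]); return im
def find(l,c):
    k=optics.calibration(c)
    return [(round(d['p'],2),np.round(np.array(k['R']).T@(np.array(d['position'])-np.array(k['t'])),4)) for d in optics.search_frame(l,c)[:2]]
def pix2w(c,u,v,z):
    k=optics.calibration(c);K=np.array(k['camera_matrix']);R=np.array(k['R']);t=np.array(k['t'])
    d=R.T@np.linalg.inv(K)@[u,v,1];o=-R.T@t
    return o+d*(z-o[2])/d[2]
E
python3 - <<'E'
from h import *
a=snap('scene','a');b=snap('side','b')
cv2.imwrite('pics/ab.png',np.hstack([a,b])[:,:,::-1][:, :])
for c in ('scene','side'):
  for l in ('tray','blue_tube_mid','green_tube_mid','black_tube','red_tube','yellow_tube','white_tube','tape','measure'):
    print(c,l,find(l,c))
s=env.read_state();print(s['t'],s['ee_pos'],s['eef_rot'])
E
```

```text
scene tray [(0.58, array([ 0.6917, -0.0436,  0.022 ])), (0.18, array([0.66  , 0.1082, 0.0577]))]
scene blue_tube_mid [(0.79, array([0.6072, 0.054 , 0.0575]))]
scene green_tube_mid [(0.69, array([ 0.4779, -0.3697,  0.0443]))]
scene black_tube [(0.79, array([0.5239, 0.3895, 0.0453]))]
scene red_tube [(0.73, array([ 0.674 , -0.2934,  0.0204])), (0.64, array([ 0.6482, -0.0095,  0.0573]))]
scene yellow_tube [(0.75, array([ 0.6414, -0.1282,  0.0551]))]
scene white_tube [(0.83, array([0.6567, 0.1066, 0.0585]))]
scene tape [(0.94, array([ 0.6755, -0.2943,  0.0216])), (0.32, array([0.6081, 0.0529, 0.0579]))]
scene measure [(0.84, array([0.6808, 0.3041, 0.0538])), (0.68, array([ 0.6497, -0.0086,  0.0573]))]
side tray [(0.95, array([0.6972, 0.0838, 0.0308]))]
side blue_tube_mid [(0.64, array([0.5684, 0.0723, 0.0551]))]
side green_tube_mid [(0.66, array([ 0.453 , -0.3602,  0.0353]))]
side black_tube [(0.88, array([0.4874, 0.422 , 0.0457]))]
side red_tube [(0.71, array([0.6337, 0.0064, 0.055 ]))]
side yellow_tube [(0.73, array([ 0.6264, -0.1105,  0.0564])), (0.56, array([0.6354, 0.0097, 0.0554]))]
side white_tube [(0.97, array([0.6411, 0.1297, 0.053 ])), (0.7, array([0.4923, 0.4203, 0.0461]))]
side tape [(0.35, array([ 0.4536, -0.3561,  0.0326])), (0.28, array([0.6355, 0.0072, 0.0546]))]
side measure [(0.68, array([0.6589, 0.3291, 0.0481]))]
1.0 [5.74977732e-01 1.59349476e-05 2.10904394e-01] [ 3.14156708e+00 -3.74859763e-05  1.57079576e+00]
```

View pics/a.png

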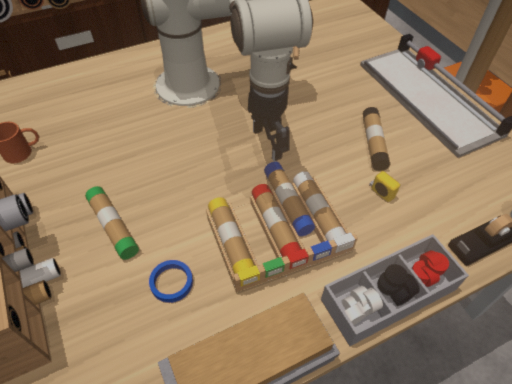

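View pics/b.png

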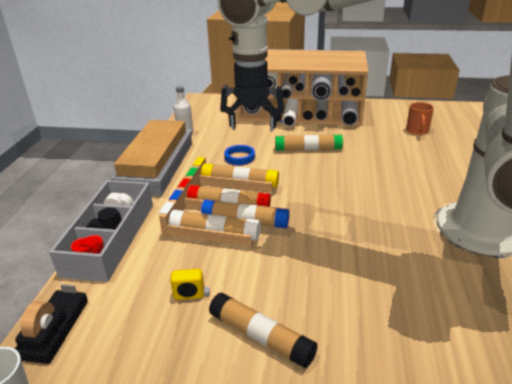

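The scene shows the lanes in order of y: yellow, empty (green label, about 275,267), red, blue (sticking out, near end about 273,168), white. The green tube lies at about (112,223), on the −y side. I'll look closer.

Run:
```python
from h import *
a=cv2.imread('pics/a.png')[150:295,190:370]
cv2.imwrite('pics/a2.png',cv2.resize(a,None,fx=4,fy=4,interpolation=cv2.INTER_CUBIC))
w=snap('wrist','w')
```

```text
(no output)
```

View pics/a2.png

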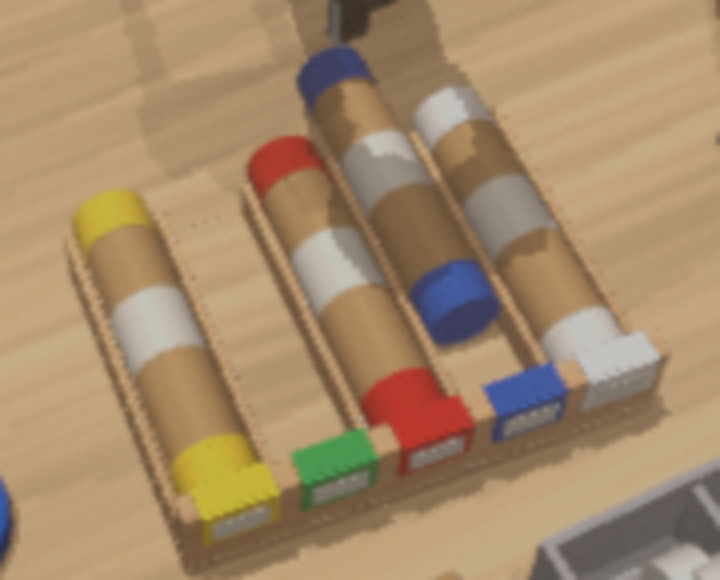

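View pics/w.png

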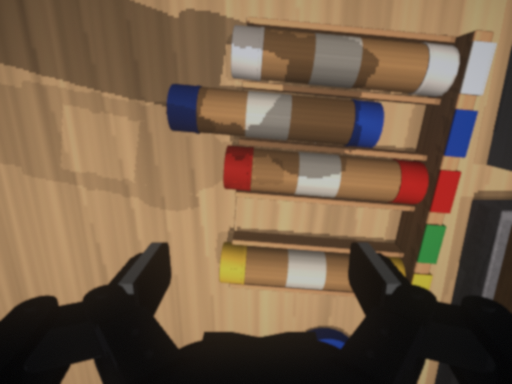

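The wrist view shows the near ends: white (234,52), blue (169,107), red (225,168), yellow (222,264). The empty lane lies between red and yellow.

Run:
```python
from h import *
k=optics.calibration('wrist');print(-np.array(k['R']).T@k['t'])
P={}
for n,u,v in (('white',234,52),('blue',169,107),('red',225,168),('yellow',222,264),('bluefar',382,125),('redfar',427,184),('whitefar',458,72)):
    P[n]=pix2w('wrist',u,v,.060);print(n,P[n].round(4))
S={}
for n,u,v in (('yellow',105,200),('red',282,146),('blue',333,56),('white',450,97)):
    print('scene',n,pix2w('scene',190+u/4,150+v/4,.060).round(4))
print('green ends',[pix2w('scene',u,v,.05).round(4) for u,v in ((94,190),(128,250))], 'scene mid', pix2w('scene',110,216,.05).round(3))
print([pix2w('side',u,v,.03).round(4) for u,v in ((276,144),(342,142))])
```

```text
[0.57455824 0.07079805 0.37435962]
white [0.5504 0.121  0.06  ]
blue [0.4839 0.0704 0.06  ]
red [0.5382 0.0081 0.06  ]
yellow [ 0.531  -0.1056  0.06  ]
bluefar [0.6998 0.0525 0.06  ]
redfar [ 0.7552 -0.0096  0.06  ]
whitefar [0.7682 0.1029 0.06  ]
scene yellow [ 0.5348 -0.1168  0.06  ]
scene red [0.5447 0.0034 0.06  ]
scene blue [0.4903 0.0692 0.06  ]
scene white [0.5563 0.1224 0.06  ]
green ends [array([ 0.3593, -0.3865,  0.05  ]), array([ 0.5718, -0.3576,  0.05  ])] scene mid [ 0.458 -0.37   0.05 ]
[array([ 0.5537, -0.3422,  0.03  ]), array([ 0.3418, -0.3777,  0.03  ])]
```

Request:
play_rows:
  targets:
    - {"dx": 0.375,"dy": -0.75,"dz": 0,"spin": 0.0267,"hand": -1}
    - {"dx": 0.375,"dy": -0.75,"dz": 0,"spin": 0.0267,"hand": -1}
    - {"dx": 0.375,"dy": -0.75,"dz": 0,"spin": 0.0267,"hand": -1}
    - {"dx": 0.375,"dy": -0.75,"dz": 0,"spin": 0.0267,"hand": -1}
    - {"dx": 0.375,"dy": -0.75,"dz": 0.3,"spin": 0.0267,"hand": -1}
    - {"dx": 0.375,"dy": -0.75,"dz": 0.5,"spin": 0.0267,"hand": -1}
    - {"dx": 0.375,"dy": -0.75,"dz": 0.7,"spin": 0.0267,"hand": -1}
    - {"dx": 0.375,"dy": -0.75,"dz": 0.93,"spin": 0.0267,"hand": -1}
    - {"dx": 0.375,"dy": -0.75,"dz": 0.93,"spin": 0.0267,"hand": -1}
    - {"dx": 0.375,"dy": -0.75,"dz": 0.93,"spin": 0.0267,"hand": -1}

```text
t: 2.05
ee_pos: [0.4248, 0.075, 0.0253]
eef_rot: [-3.14, -0.0, 1.487]
wrist_force: [1.5, 0.3, 0.7]
gripper_width: -0.0002
grip_force: 0.0
```

Run:
```python
from h import *
w=snap('wrist','w2')
s=env.read_state();print(s['t'],s['ee_pos'],s['eef_rot'],s['gripper_width'],s['wrist_force'])
```

```text
2.1 [0.4266728  0.07483174 0.02685135] [3.13862171e+00 4.19566868e-05 1.48695898e+00] 0.00019893820030238152 [ 1.21294527 -0.02095398  1.05670893]
```

View pics/w2.png

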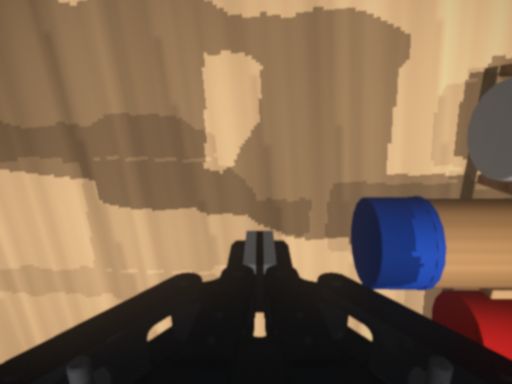

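Run:
```python
from h import *
for n,u,v,z in (('face',353,240,.037),('rim',375,200,.05),('ax',442,243,.06),('up',442,199,.04),('lo',442,290,.04)): print(n,pix2w('wrist',u,v,z).round(4))
```

```text
face [0.478 0.07  0.037]
rim [0.4847 0.0968 0.05  ]
ax [0.5131 0.0761 0.06  ]
up [0.5235 0.0909 0.04  ]
lo [0.528  0.0357 0.04  ]
```

Request:
play_rows:
  targets:
    - {"dy": 0.06}
    - {"dy": 0.12}
    - {"dy": 0.18}
    - {"dy": 0.22}
    - {"dy": 0.26}
    - {"dy": 0.3}
    - {"dy": 0.33}
    - {"dy": 0.36}
    - {"dy": 0.39}
    - {"dy": 0.42}
    - {"dy": 0.44}
    - {"dy": 0.45}

```text
invalid input at $.targets[0]: expected keys dx, dy, dz, spin, hand
```

Run:
```python
from h import *
snap('scene','s3')
w=snap('wrist','w3')
s=env.read_state();print(s['t'],s['ee_pos'],s['eef_rot'],s['gripper_width'],s['wrist_force'])
```

```text
2.2 [0.42778766 0.07470169 0.02780615] [3.13573973e+00 1.33564006e-04 1.48700824e+00] 0.00020117829841070326 [0.0771521  0.85527847 0.10296737]
```

View pics/w3.png

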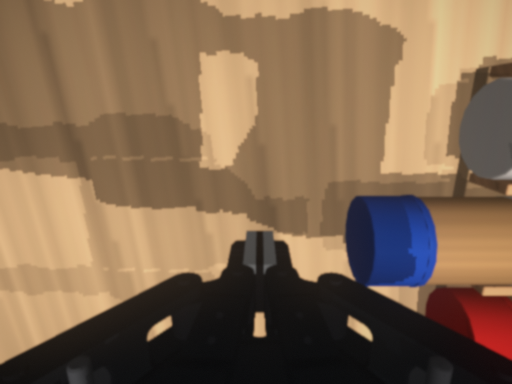

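Wrist view: the shut fingertips at about (260,240) line up with the blue end face at about (355,240). I'll push now.

Request:
play_rows:
  targets:
    - {"dx": 0,"dy": 0.06,"dz": 0,"spin": 0,"hand": -1}
    - {"dx": 0,"dy": 0.12,"dz": 0,"spin": 0,"hand": -1}
    - {"dx": 0,"dy": 0.18,"dz": 0,"spin": 0,"hand": -1}
    - {"dx": 0,"dy": 0.22,"dz": 0,"spin": 0,"hand": -1}
    - {"dx": 0,"dy": 0.26,"dz": 0,"spin": 0,"hand": -1}
    - {"dx": 0,"dy": 0.3,"dz": 0,"spin": 0,"hand": -1}
    - {"dx": 0,"dy": 0.33,"dz": 0,"spin": 0,"hand": -1}
    - {"dx": 0,"dy": 0.36,"dz": 0,"spin": 0,"hand": -1}
    - {"dx": 0,"dy": 0.39,"dz": 0,"spin": 0,"hand": -1}
    - {"dx": 0,"dy": 0.42,"dz": 0,"spin": 0,"hand": -1}
    - {"dx": 0,"dy": 0.44,"dz": 0,"spin": 0,"hand": -1}
    - {"dx": 0,"dy": 0.45,"dz": 0,"spin": 0,"hand": -1}

```text
t: 3.4
ee_pos: [0.515, 0.0674, 0.0248]
eef_rot: [-3.142, 0.0, 1.487]
wrist_force: [-1.5, 0.5, 0.6]
gripper_width: -0.0003
grip_force: 0.5
```

Run:
```python
from h import *
w=snap('wrist','w4')
s=env.read_state();print(s['t'],s['ee_pos'],s['eef_rot'],s['gripper_width'],s['wrist_force'])
```

```text
3.45 [0.51517649 0.06734852 0.02487604] [3.14132822e+00 1.60355771e-05 1.48684691e+00] -2.195602826275997e-05 [ 0.2619991  -0.21784479  0.13088799]
```

View pics/w4.png

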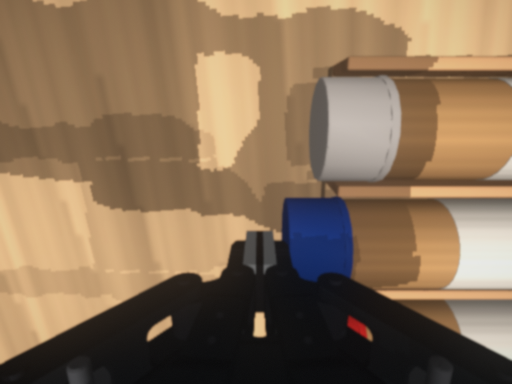

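The blue end (col 284) still sits about 13 mm short of the white end (col 312). I'll continue slowly.

Request:
play_rows:
  targets:
    - {"dx": 0,"dy": 0.02,"dz": 0,"spin": 0,"hand": -1}
    - {"dx": 0,"dy": 0.04,"dz": 0,"spin": 0,"hand": -1}
    - {"dx": 0,"dy": 0.05,"dz": 0,"spin": 0,"hand": -1}
    - {"dx": 0,"dy": 0.06,"dz": 0,"spin": 0,"hand": -1}
    - {"dx": 0,"dy": 0.065,"dz": 0,"spin": 0,"hand": -1}
    - {"dx": 0,"dy": 0.07,"dz": 0,"spin": 0,"hand": -1}

```text
t: 4.05
ee_pos: [0.5286, 0.0663, 0.0249]
eef_rot: [-3.141, -0.0, 1.487]
wrist_force: [-1.1, -0.2, 0.6]
gripper_width: 0.0002
grip_force: 0.6
```

Request:
play_rows:
  targets:
    - {"dx": 0,"dy": 0.005,"dz": 0,"spin": 0,"hand": -1}
    - {"dx": 0,"dy": 0.01,"dz": 0,"spin": 0,"hand": -1}
    - {"dx": 0,"dy": 0.01,"dz": 0,"spin": 0,"hand": -1}

```text
t: 4.35
ee_pos: [0.5308, 0.0661, 0.0249]
eef_rot: [3.141, 0.0, 1.487]
wrist_force: [-0.0, -0.7, -0.6]
gripper_width: -0.0002
grip_force: 0.1
```

Run:
```python
from h import *
w=snap('wrist','w5')
s=env.read_state();print(s['t'],s['ee_pos'],s['eef_rot'],s['gripper_width'],s['wrist_force'])
```

```text
4.4 [0.53082845 0.06607392 0.02495225] [ 3.14110061e+00 -2.92952473e-06  1.48692254e+00] 3.140336063195792e-05 [-0.39525286 -0.5777195   0.05016375]
```

View pics/w5.png

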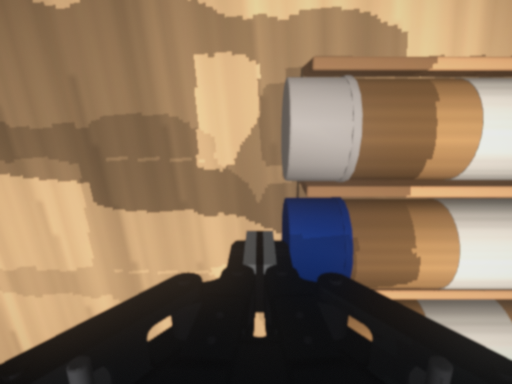

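The blue and white ends are now level (col 284 and 283). I'll make fine steps until the rail pushes back.

Request:
play_rows:
  targets:
    - {"dx": 0,"dy": 0.005,"dz": 0,"spin": 0,"hand": -1}
    - {"dx": 0,"dy": 0.01,"dz": 0,"spin": 0,"hand": -1}
    - {"dx": 0,"dy": 0.01,"dz": 0,"spin": 0,"hand": -1}

```text
t: 4.7
ee_pos: [0.5309, 0.0661, 0.0246]
eef_rot: [-3.137, 0.0, 1.487]
wrist_force: [-6.8, -0.5, 4.7]
gripper_width: 0.0
grip_force: 3.6
```

Request:
play_rows:
  targets:
    - {"dx": 0,"dy": 0.005,"dz": 0,"spin": 0,"hand": -1}
    - {"dx": 0,"dy": 0.005,"dz": 0,"spin": 0,"hand": -1}

```text
t: 4.9
ee_pos: [0.5309, 0.0662, 0.0245]
eef_rot: [-3.135, 0.0, 1.487]
wrist_force: [-10.8, -0.2, 7.9]
gripper_width: 0.0
grip_force: 5.4
```

Contact with the rail is clear: the force rises while the position stays put. I'll back off, lift and go over to the green tube.

Request:
play_rows:
  targets:
    - {"dx": 0,"dy": -0.1,"dz": 0,"spin": 0,"hand": -1}
    - {"dx": 0,"dy": -0.25,"dz": 0,"spin": 0,"hand": -1}
    - {"dx": 0,"dy": -0.35,"dz": 0,"spin": 0,"hand": -1}
    - {"dx": 0,"dy": -0.35,"dz": -0.2,"spin": 0,"hand": -1}
    - {"dx": 0,"dy": -0.35,"dz": -0.45,"spin": 0,"hand": -1}
    - {"dx": 0,"dy": -0.35,"dz": -0.7,"spin": 0,"hand": -1}
    - {"dx": 0,"dy": -0.35,"dz": -0.9,"spin": 0,"hand": -1}
    - {"dx": -0.2,"dy": -0.35,"dz": -0.9,"spin": 0,"hand": -1}
    - {"dx": -0.4,"dy": -0.35,"dz": -0.9,"spin": 0,"hand": -1}
    - {"dx": -0.6,"dy": -0.35,"dz": -0.9,"spin": 0,"hand": -1}
    - {"dx": -0.8,"dy": -0.35,"dz": -0.9,"spin": 0,"hand": -1}
    - {"dx": -1,"dy": -0.35,"dz": -0.9,"spin": 0,"hand": -1}

```text
t: 6.1
ee_pos: [0.4471, -0.1293, 0.2052]
eef_rot: [3.14, 0.001, 1.487]
wrist_force: [0.6, 0.2, -0.2]
gripper_width: -0.0001
grip_force: 0.0
```

Request:
play_rows:
  targets:
    - {"dx": -0.2,"dy": 0.05,"dz": 0,"spin": 0,"hand": -1}
    - {"dx": -0.4,"dy": 0.1,"dz": 0,"spin": 0,"hand": -1}
    - {"dx": -0.6,"dy": 0.1,"dz": 0,"spin": 0,"hand": -1}
    - {"dx": -0.8,"dy": 0.1,"dz": 0,"spin": 0,"hand": -1}
    - {"dx": -1,"dy": 0.1,"dz": 0,"spin": 0,"hand": -1}
    - {"dx": -1,"dy": 0.1,"dz": 0,"spin": 0,"hand": -1}

```text
t: 6.7
ee_pos: [0.4495, -0.3331, 0.2048]
eef_rot: [3.141, 0.002, 1.482]
wrist_force: [-0.4, 1.2, 0.5]
gripper_width: 0.0
grip_force: 0.0
```

Request:
play_rows:
  targets:
    - {"dx": -0.2,"dy": 0.05,"dz": 0,"spin": 0,"hand": -1}
    - {"dx": -0.4,"dy": 0.1,"dz": 0,"spin": 0,"hand": -1}
    - {"dx": -0.4,"dy": 0.1,"dz": 0,"spin": 0,"hand": -1}
    - {"dx": -0.4,"dy": 0.1,"dz": 0,"spin": 0,"hand": -1}

```text
t: 7.1
ee_pos: [0.4635, -0.4099, 0.2044]
eef_rot: [-3.141, -0.001, 1.486]
wrist_force: [0.9, 0.1, 0.3]
gripper_width: -0.0
grip_force: 0.0
```

Run:
```python
from h import *
w=snap('wrist','w6');k=optics.calibration('wrist')
print(find('green_tube_mid','wrist'))
m=optics.cut_out('green_tube_mid','wrist')
if m:
    m=m[0]['mask'].astype(np.uint8);print(cv2.minAreaRect(cv2.findNonZero(m)),cv2.boundingRect(m))
    r=cv2.minAreaRect(cv2.findNonZero(m));print([pix2w('wrist',*p,.035).round(3) for p in cv2.boxPoints(r)],pix2w('wrist',*r[0],.035))
snap('scene','s6')
for l in ('blue_tube_mid','white_tube','red_tube'): print(l,find(l,'scene'))
s=env.read_state();print(s['t'],s['ee_pos'],s['eef_rot'],s['gripper_width'],s['wrist_force'])
```

```text
[(0.69, array([ 0.4607, -0.3732,  0.0494]))]
((249.81869506835938, 140.29672241210938), (45.84913635253906, 209.07310485839844), 76.05427551269531) (147, 95, 206, 89)
[array([ 0.338, -0.366,  0.035]), array([ 0.561, -0.332,  0.035]), array([ 0.573, -0.379,  0.035]), array([ 0.341, -0.417,  0.035])] [ 0.45587327 -0.37282401  0.035     ]
blue_tube_mid [(0.67, array([0.6559, 0.0475, 0.056 ]))]
white_tube [(0.62, array([0.6582, 0.107 , 0.0562]))]
red_tube [(0.79, array([ 0.6509, -0.0103,  0.0583]))]
7.45 [ 0.46370601 -0.40923657  0.20526695] [3.14124343e+00 2.95355733e-04 1.48774821e+00] 0.00027896957682628173 [ 0.39900633 -0.28893104  0.68521606]
```

View pics/w6.png

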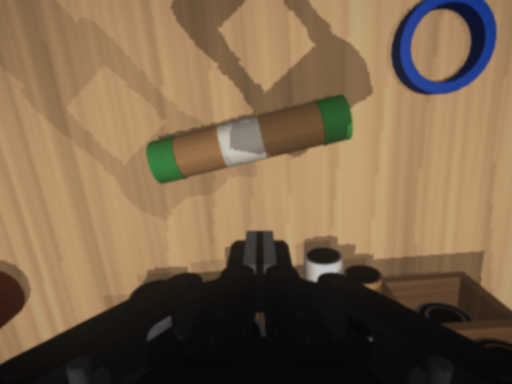

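The green tube's middle (pixel 240,141) comes out at about (0.457, −0.372). The blue tube measures level with its neighbours. Next I point 35 mm above the green tube and hold.

Request:
play_rows:
  targets:
    - {"dx": 0.187,"dy": -0.05,"dz": 0,"spin": 0,"hand": -1}
    - {"dx": 0.187,"dy": -0.05,"dz": 0.15,"spin": 0,"hand": -1}
    - {"dx": 0.187,"dy": -0.05,"dz": 0.3,"spin": 0,"hand": -1}
    - {"dx": 0.187,"dy": -0.05,"dz": 0.45,"spin": 0,"hand": -1}
    - {"dx": 0.187,"dy": -0.05,"dz": 0.55,"spin": 0,"hand": -1}
    - {"dx": 0.187,"dy": -0.05,"dz": 0.6,"spin": 0,"hand": -1}
    - {"dx": 0.187,"dy": -0.05,"dz": 0.6,"spin": 0,"hand": -1}
    - {"dx": 0.187,"dy": -0.05,"dz": 0.6,"spin": 0,"hand": -1}

```text
t: 8.25
ee_pos: [0.4573, -0.3724, 0.0861]
eef_rot: [3.14, 0.001, 1.487]
wrist_force: [0.5, 0.4, 0.5]
gripper_width: -0.0
grip_force: 0.0
```

Request:
play_rows:
  targets:
    - {"dx": 0,"dy": 0,"dz": 0,"spin": 0,"hand": -1}
    - {"dx": 0,"dy": 0,"dz": 0,"spin": 0,"hand": -1}
    - {"dx": 0,"dy": 0,"dz": 0,"spin": 0,"hand": -1}
    - {"dx": 0,"dy": 0,"dz": 0,"spin": 0,"hand": -1}
    - {"dx": 0,"dy": 0,"dz": 0,"spin": 0,"hand": -1}
    - {"dx": 0,"dy": 0,"dz": 0,"spin": 0,"hand": -1}
    - {"dx": 0,"dy": 0,"dz": 0,"spin": 0,"hand": -1}
    - {"dx": 0,"dy": 0,"dz": 0,"spin": 0,"hand": -1}
    - {"dx": 0,"dy": 0,"dz": 0,"spin": 0,"hand": -1}
    - {"dx": 0,"dy": 0,"dz": 0,"spin": 0,"hand": -1}
    - {"dx": 0,"dy": 0,"dz": 0,"spin": 0,"hand": -1}
    - {"dx": 0,"dy": 0,"dz": 0,"spin": 0,"hand": -1}

```text
t: 9.45
ee_pos: [0.4567, -0.3718, 0.0849]
eef_rot: [3.142, -0.0, 1.487]
wrist_force: [0.3, 0.1, 0.8]
gripper_width: 0.0003
grip_force: 0.0
```

Request:
play_rows:
  targets:
    - {"dx": 0,"dy": 0,"dz": 0,"spin": 0,"hand": -1}
    - {"dx": 0,"dy": 0,"dz": 0,"spin": 0,"hand": -1}
    - {"dx": 0,"dy": 0,"dz": 0,"spin": 0,"hand": -1}
    - {"dx": 0,"dy": 0,"dz": 0,"spin": 0,"hand": -1}
    - {"dx": 0,"dy": 0,"dz": 0,"spin": 0,"hand": -1}
    - {"dx": 0,"dy": 0,"dz": 0,"spin": 0,"hand": -1}
    - {"dx": 0,"dy": 0,"dz": 0,"spin": 0,"hand": -1}
    - {"dx": 0,"dy": 0,"dz": 0,"spin": 0,"hand": -1}
    - {"dx": 0,"dy": 0,"dz": 0,"spin": 0,"hand": -1}
    - {"dx": 0,"dy": 0,"dz": 0,"spin": 0,"hand": -1}
    - {"dx": 0,"dy": 0,"dz": 0,"spin": 0,"hand": -1}
    - {"dx": 0,"dy": 0,"dz": 0,"spin": 0,"hand": -1}

```text
t: 10.65
ee_pos: [0.4567, -0.3718, 0.0849]
eef_rot: [3.142, -0.0, 1.487]
wrist_force: [0.3, -0.1, 0.5]
gripper_width: -0.0001
grip_force: 0.0
```

Run:
```python
from h import *
snap('side','d7'); snap('scene','s7')
print(find('green_tube_mid','scene'))
s=env.read_state();print(s['t'],s['ee_pos'],s['eef_rot'])
# lane: model from wrist/scene near-end averages
```

```text
[(0.86, array([ 0.4967, -0.3692,  0.0409]))]
10.8 [ 0.45664066 -0.37182184  0.08487609] [-3.14154232e+00 -3.68192570e-05  1.48692571e+00]
```

View pics/d7.png

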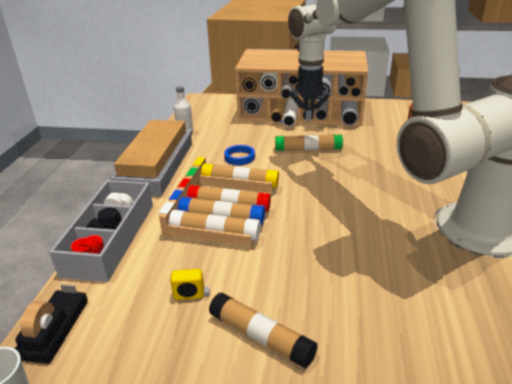

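The side view shows the shut fingertips above the green tube (309,143), with the blue tube now in line with its neighbours. Now to the green lane, whose middle is estimated at (0.651, −0.062).

Request:
play_rows:
  targets:
    - {"dx": 0,"dy": 0,"dz": -0.2,"spin": 0,"hand": -1}
    - {"dx": 0,"dy": 0,"dz": -0.4,"spin": 0,"hand": -1}
    - {"dx": 0,"dy": 0,"dz": -0.6,"spin": 0,"hand": -1}
    - {"dx": 0.2,"dy": 0.1,"dz": -0.6,"spin": 0,"hand": -1}
    - {"dx": 0.4,"dy": 0.2,"dz": -0.6,"spin": 0,"hand": -1}
    - {"dx": 0.6,"dy": 0.3,"dz": -0.6,"spin": 0,"hand": -1}
    - {"dx": 0.8,"dy": 0.4,"dz": -0.6,"spin": 0,"hand": -1}
    - {"dx": 1,"dy": 0.5,"dz": -0.6,"spin": 0,"hand": -1}
    - {"dx": 1,"dy": 0.5,"dz": -0.6,"spin": 0,"hand": -1}

```text
t: 11.7
ee_pos: [0.575, -0.1761, 0.2049]
eef_rot: [3.141, -0.002, 1.493]
wrist_force: [-0.4, -0.1, -0.2]
gripper_width: -0.0
grip_force: 0.0
```

Request:
play_rows:
  targets:
    - {"dx": 0.2,"dy": 0.11,"dz": 0,"spin": 0,"hand": -1}
    - {"dx": 0.4,"dy": 0.22,"dz": 0,"spin": 0,"hand": -1}
    - {"dx": 0.62,"dy": 0.344,"dz": 0,"spin": 0,"hand": -1}
    - {"dx": 0.62,"dy": 0.344,"dz": 0,"spin": 0,"hand": -1}
    - {"dx": 0.62,"dy": 0.344,"dz": 0,"spin": 0,"hand": -1}
    - {"dx": 0.62,"dy": 0.344,"dz": 0,"spin": 0,"hand": -1}

```text
t: 12.3
ee_pos: [0.6515, -0.0643, 0.2048]
eef_rot: [-3.141, 0.0, 1.486]
wrist_force: [-0.2, 0.0, -0.2]
gripper_width: -0.0003
grip_force: 0.0
```

Run:
```python
from h import *
w=snap('wrist','w8')
for l in ('red_tube','yellow_tube','blue_tube_mid','white_tube'):
    print(l,find(l,'wrist'))
    m=optics.cut_out(l,'wrist')
    if m:
        r=cv2.minAreaRect(cv2.findNonZero(m[0]['mask'].astype(np.uint8)));print(m[0]['p'],[x.round(3).tolist() for x in (pix2w('wrist',*r[0],.045),)],np.round(r[1]),r[2])
s=env.read_state();print(s['t'],s['ee_pos'],s['eef_rot'])
```

```text
red_tube [(0.74, array([0.6451, 0.    , 0.0571]))]
0.8 [[0.645, -0.005, 0.045]] [ 48. 222.] 90.0
yellow_tube [(0.94, array([ 0.6356, -0.1188,  0.0549]))]
0.65 [[0.637, -0.122, 0.045]] [199.  41.] -0.0
blue_tube_mid [(0.59, array([0.6543, 0.053 , 0.059 ])), (0.29, array([ 0.7627, -0.0759,  0.0747]))]
0.89 [[0.654, 0.055, 0.045]] [ 55. 235.] 90.0
white_tube [(0.69, array([0.6588, 0.0957, 0.0517]))]
0.63 [[0.656, 0.096, 0.045]] [ 19. 238.] 90.0
12.75 [ 0.65192113 -0.06345689  0.20498483] [3.14150421e+00 5.64221118e-05 1.48645503e+00]
```

The red/yellow midpoint gives (0.646, −0.061), which agrees. I'll lower to 40 mm above the lane floor and hold.

Request:
play_rows:
  targets:
    - {"dx": 0.01,"dy": -0.01,"dz": 0.15,"spin": 0,"hand": -1}
    - {"dx": 0.01,"dy": -0.01,"dz": 0.3,"spin": 0,"hand": -1}
    - {"dx": 0.01,"dy": -0.01,"dz": 0.45,"spin": 0,"hand": -1}
    - {"dx": 0.01,"dy": -0.01,"dz": 0.6,"spin": 0,"hand": -1}
    - {"dx": 0.01,"dy": -0.01,"dz": 0.7,"spin": 0,"hand": -1}
    - {"dx": 0.01,"dy": -0.01,"dz": 0.75,"spin": 0,"hand": -1}
    - {"dx": 0.01,"dy": -0.01,"dz": 0.765,"spin": 0,"hand": -1}
    - {"dx": 0.01,"dy": -0.01,"dz": 0.765,"spin": 0,"hand": -1}

```text
t: 13.55
ee_pos: [0.6506, -0.0611, 0.0525]
eef_rot: [3.141, 0.0, 1.487]
wrist_force: [0.5, -0.0, 0.5]
gripper_width: -0.0001
grip_force: 0.0
```

Request:
play_rows:
  targets:
    - {"dx": 0,"dy": 0,"dz": 0,"spin": 0,"hand": -1}
    - {"dx": 0,"dy": 0,"dz": 0,"spin": 0,"hand": -1}
    - {"dx": 0,"dy": 0,"dz": 0,"spin": 0,"hand": -1}
    - {"dx": 0,"dy": 0,"dz": 0,"spin": 0,"hand": -1}
    - {"dx": 0,"dy": 0,"dz": 0,"spin": 0,"hand": -1}
    - {"dx": 0,"dy": 0,"dz": 0,"spin": 0,"hand": -1}
    - {"dx": 0,"dy": 0,"dz": 0,"spin": 0,"hand": -1}
    - {"dx": 0,"dy": 0,"dz": 0,"spin": 0,"hand": -1}
    - {"dx": 0,"dy": 0,"dz": 0,"spin": 0,"hand": -1}
    - {"dx": 0,"dy": 0,"dz": 0,"spin": 0,"hand": -1}
    - {"dx": 0,"dy": 0,"dz": 0,"spin": 0,"hand": -1}
    - {"dx": 0,"dy": 0,"dz": 0,"spin": 0,"hand": -1}

```text
t: 14.75
ee_pos: [0.6502, -0.061, 0.0519]
eef_rot: [-3.142, 0.0, 1.487]
wrist_force: [-0.6, 0.4, -0.1]
gripper_width: 0.0002
grip_force: 0.0
```

Request:
play_rows:
  targets:
    - {"dx": 0,"dy": 0,"dz": 0,"spin": 0,"hand": -1}
    - {"dx": 0,"dy": 0,"dz": 0,"spin": 0,"hand": -1}
    - {"dx": 0,"dy": 0,"dz": 0,"spin": 0,"hand": -1}
    - {"dx": 0,"dy": 0,"dz": 0,"spin": 0,"hand": -1}
    - {"dx": 0,"dy": 0,"dz": 0,"spin": 0,"hand": -1}
    - {"dx": 0,"dy": 0,"dz": 0,"spin": 0,"hand": -1}
    - {"dx": 0,"dy": 0,"dz": 0,"spin": 0,"hand": -1}
    - {"dx": 0,"dy": 0,"dz": 0,"spin": 0,"hand": -1}
    - {"dx": 0,"dy": 0,"dz": 0,"spin": 0,"hand": -1}
    - {"dx": 0,"dy": 0,"dz": 0,"spin": 0,"hand": -1}
    - {"dx": 0,"dy": 0,"dz": 0,"spin": 0,"hand": -1}
    - {"dx": 0,"dy": 0,"dz": 0,"spin": 0,"hand": -1}

```text
t: 15.95
ee_pos: [0.6502, -0.0609, 0.0519]
eef_rot: [-3.142, -0.0, 1.487]
wrist_force: [-0.2, 0.0, -0.5]
gripper_width: 0.0001
grip_force: 0.0
```

Run:
```python
from h import *
s=env.read_state();print(s['t'],s['ee_pos'],s['wrist_force'])
print(env.hand_in())
```

```text
15.95 [ 0.65017401 -0.06093709  0.05189116] [-0.16330042  0.02475079 -0.52117787]
the job is handed in; nothing more can be done
None
```

I pushed the blue tube home against the back rail, pointed at the green tube for over two seconds, then pointed at the green lane and handed the job in still pointing there, at about 16 s; no verdict came back.

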